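# Load a glass tile white face up in a stencil jig and shut the stencil

### The arm

A 7-joint arm with a two-finger parallel gripper is mounted at the origin on the work surface. World frame = base frame: x ahead of the robot, y to its left, z up, the work surface at z = 0. Lengths are in m, angles in rad, forces in N, time in s.
With the tool pointing down it reaches from about 0.425 to 0.8 m from the base axis. Payload 8.3 kg.
Tool frame: the origin (TCP) lies at the very end of the fingers, on their centre line; the grasp point (between the pads) lies 19 mm behind it; z points along the fingers, y is the line along which they close (so a half turn about z gives the same grasp; the last joint's range is limited). The gripper opens to 85 mm and grips with 20 to 120 N. Pads are 22 mm wide; open, the fingers measure 114 mm over their backs; the gripper's body (76 mm by 85 mm) begins 54 mm behind the grasp point. The pads swing forward as they close: fully open they stand 13 mm farther back than shut.
Start: joints at [1.198, 0.383, 0.016, 1.37, -0.006, 1.388, -0.046], TCP at [0.191, -0.595, 0.231] pointing down, gripper open.
Joint ranges: [-2.95, 2.95], [-0.25, 2.06], [-1.52, 1.56], [0.18, 2.33], [-1.44, 4.58], [0.02, 2.06], [-3.01, 3.01]. Speed limits (rad/s): [2.39, 2.39, 3.01, 3.01, 3.14, 3.14, 3.14].

### API

Orientations are given as a unit quaternion [x, y, z, w].
In Python, from rig import r gives the robot as it stands.
- The arm moves only by the shell command python3 -m jog 'ROWS'. ROWS is JSON, a list of rows, each an object with "angular": the turn, a rotation vector about the tool's x, y, z as a fraction of full scale, a list of three; "linear": the shift along the tool's x, y, z as a fraction of full scale, a list of three; "gripper": the closure, from -1 (fully open) to 1 (shut). A call has 1 to 10 rows; each row shifts and turns the commanded pose from where the row before left it, along the tool's axes as they then stand; what a row does not reach is not made up. Full scale, the value 1, is 250 mm for a shift and pi rad for a turn. A row lasts 1/10 s, in which the tool goes at most 50 mm and 8.59 degrees, less where a joint would pass 70% of its speed; a pose out of reach is approached as far as the arm can. A call with a number of a shift or a turn outside -1 to 1 is refused whole. A call with a gripper value outside its range is refused whole. The fingers move at their own pace and stop on an object; the grip force is fixed at half the most. Time passes only in rows, so rows that do not move let the fingers close. It gives the time, the measured TCP pose, the force, the opening and the grip force at its end, in the units of the state.
- r.read_state(): the state, without advancing time (a new reading comes with each control period).
- r.snapshot(name): name is "side" or "top" or "wrist"; returns a dict with "image" (420x560x3 uint8, blue, green, red), "fx", "fy", "cx", "cy" (pixels), "dist" ([k1, k2, p1, p2, k3] as OpenCV has them; the pictures are not rectified), "world_from_camera" (4x4, takes a point from camera to world coordinates). Camera axes: x right, y up, looking along -z (the intrinsics and any distortion apply to the point x, -y, -z); pixel columns grow to the right and rows downward; lengths in m; the calibration is good to about 2 mm. A picture is of the moment at which its call begins. There is no depth.
- r.job_done(): hands the job in; it is judged then, once.
The state is a dict: "t": time; "joint_positions": joint angles; "joint_vel": joint speeds; "joint_torque": joint torques, N m; "ee_pos": TCP position; "orientation": TCP orientation; "force": force on the tool from outside, world axes, zero at the start; "torque": the same for the moment, N m; "gripper_width": finger opening in m; "finger_force": force on a finger pad.
Only numpy, scipy, OpenCV 4.12 (cv2) and the standard library are available. Lean on these libraries where they do the work, as an engineer would, in place of code of your own. Each camera call takes 0.05 s, during which the arm holds its last target. There are 200 camera calls.

### The job

Take the blue-backed glass tile out of its rack and lay it in the pocket of the stencil jig with its white enamelled face up, setting it down rather than dropping it. Then swing the steel stencil fully shut over it without slamming it; leave the amber-backed tile, jars, bowl, cap, brush and sifter where they are.

Things in the scene. Friction and masses are not known exactly. Their poses are not given: they have to be found in the camera images.
- blue_tile: Glass tile 100 x 60 x 10 mm, 0.15 kg: one broad face white, the other and the edges deep blue. Starts leaning 35 deg back from upright in a rack, white face up towards the robot. Origin: centre of its lower 60 mm edge. z along the 100 mm length (up the tile), y the 60 mm width, x the thickness; -x points out of the WHITE face. Its side edges overhang the rack by 12 mm; grip it across the 60 mm.
- blue_tile_center (a point): Centre of the blue-backed tile, 50 mm along its z from its origin; same axes.
- amber_tile: A second tile, same size, axes and white face but amber-orange back and edges, standing in the other rack. Leave it alone.
- rack_a: Dark wooden easel rack that holds the blue-backed tile: foot 90 (x) x 50 x 10 mm, and a back rest 36 mm wide and 70 mm long leaning 35 deg back (to +x, away from the robot) with a ledge and an 8 mm front lip, 2 mm clear of the tile. Fixed. Origin: on the table below the tile's lower edge, which is 25 mm above the table. Lift the tile up and off.
- rack_b: The same rack, holding the amber-backed tile. Fixed. The two racks may have changed places.
- jig: Stencil jig, fixed: base 190 (x) x 150 x 10 mm, origin under its centre, x towards the hinge on the far side. Pocket 104 (x) x 64 mm on a plinth 34 mm wide, floor 45 mm above the table. Corner fences rise 6 mm above that floor, 5 mm thick at the ends, 8 at the sides. The sides are open for the middle 76 mm, where the tile overhangs the plinth by 13 mm and fingers pass down beside it.
- pocket (a point): Centre of the pocket floor, 45 mm above the table, axes as the jig's. A seated tile's centre is 5 mm above this point.
- stencil (a joint): Angle of the steel stencil leaf (rad): 0 shut (level over the pocket, its underside 2.5 mm above a seated tile), growing as it opens upward and away from the robot, 1.57 upright, 1.9 the stop. A stiff hinge: it stays where it is left. About 3 N at the bar moves it.
- stencil_hinge (a point): Middle of the leaf's hinge axis, which runs along the jig's y, 70 mm beyond the pocket's centre in the jig's x and 60 mm above the table.
- stencil_bar (a point): Middle of the red round bar at the leaf's free edge, 10 mm thick, 90 mm long along the jig's y, 165 mm from the hinge axis, on two arms 80 mm apart; clear gap of 33 mm between bar and leaf plate (127 x 128 x 3 mm). Shut, the bar is 60 mm above the table, 95 mm from the pocket's centre towards the robot.
- jar_pink: Closed jar of pink glass grains, white cap, 60 mm across, 90 mm tall. Origin under its centre. Leave alone.
- jar_teal: Open-topped teal jar, 60 mm across, 78 mm tall. Leave alone.
- jar_red: Closed jar of red glass grains, white cap, 60 mm across, 90 mm tall. Leave alone.
- bowl: Blue ceramic bowl, 90 mm across, 45 mm tall. Leave alone.
- jar_cap: Loose white jar cap lying on the table, 57 mm across, 16 mm tall. Leave alone.
- brush: Wooden brush lying on the table, 170 mm long. Leave alone.
- sifter: Small round steel sifter with a rod handle, 68 mm across, 22 mm tall, lying on the table. Leave alone.

How it is judged:
On the way, in this order (a step that is already met when the one before it is completed fails the run):
1. the blue-backed tile lies flat in the pocket, white face up, down on the pocket floor and let go, with the stencil still open (more than 0.8 rad) (horizontal distance between blue_tile_center and pocket below 0.005 m and z of blue_tile_center in the frame of pocket between 0.002 and 0.0075 m and angle between blue_tile's own x axis and vertical above 3.06 rad and angle between the z axis of blue_tile and the x axis of pocket, either way round below 0.09 rad and linear speed of blue_tile below 0.02 m/s and value of joint stencil above 0.8 rad and contact force between the fingers and blue_tile below 0.1 N), for 0.2 s.
2. the stencil is shut over the tile (within 0.04 rad of level) (value of joint stencil below 0.04 rad), for 0.2 s.
At the end, for the whole second after the job is handed in: Blue-backed tile at rest on the pocket floor, white face up, level within 0.08 rad, height within 2.5 mm, centre within 5 mm and long side within 0.09 rad of the pocket's; stencil shut within 0.04 rad. Amber tile, jars, bowl, cap, brush, sifter within 30 mm of their starts (horizontal distance between blue_tile_center and pocket below 0.005 m and z of blue_tile_center in the frame of pocket between 0.002 and 0.0075 m and angle between blue_tile's own x axis and vertical above 3.06 rad and angle between the z axis of blue_tile and the x axis of pocket, either way round below 0.09 rad and linear speed of blue_tile below 0.02 m/s and value of joint stencil below 0.04 rad); the robot touches nothing.
It fails at once if the amber-backed tile, a jar, the bowl, the jar cap, the brush or the sifter is moved more than 30 mm (distance of any of amber_tile, jar_pink, jar_teal, jar_red, bowl, jar_cap, brush, sifter from where it was at the start of the episode above 0.03 m).
It fails at once if the blue-backed tile is dropped or let fall into the jig: it moves faster than 0.6 m/s while its centre is within 80 mm of the pocket floor's centre (distance between blue_tile_center and pocket below 0.08 m and linear speed of blue_tile above 0.6 m/s).
It fails at once if the stencil leaf is slammed: it swings shut faster than 3 rad/s (velocity of joint stencil below -3 rad/s).
It also fails if it takes over 72 s, if anything falls off the work surface, if the arm or the gripper's body presses on something with over 40 N, if the wrist force passes 120 N, or if a joint passes its speed limit or range.

## Working session

There is one attempt and no reset: what is moved stays moved. The work goes in short steps, Python scripts to look and compute and a shell command to move; the robot and the scene stay as the last step left them, time stands still between calls to the robot, and variables do not carry over. Pictures are saved under pics/ and viewed, at most 10 in all, crops included, and the job is handed in when it is done.

```bash
ls; mkdir -p pics; python3 - <<'E'
from rig import r
import cv2, json
s=r.read_state(); print({k:s[k] for k in ("t","ee_pos","orientation","gripper_width","force")})
import pickle
for n in ("side","top"):
    d=r.snapshot(n); cv2.imwrite(f"pics/{n}0.png",d["image"]); pickle.dump(d,open(f"pics/{n}0.pkl","wb"))
    print(n,d["fx"],d["cx"],d["cy"],d["dist"],d["world_from_camera"])
E
```

```text
pics
{'t': 0.0, 'ee_pos': array([ 0.19043682, -0.59475211,  0.23026183]), 'orientation': array([ 9.88020027e-01,  1.54322661e-01, -1.61824390e-04, -9.57483351e-04]), 'gripper_width': 0.08534319175906847, 'force': array([-1.39333135, -0.52860407, -0.35753115])}
side 388.53410774295276 279.0294233796932 206.00485418470276 [-0.01664582  0.          0.          0.          0.        ] [[-0.82322336  0.42302397 -0.3786212   0.25762184]
 [-0.56760688 -0.62646148  0.53419888  0.49255158]
 [-0.01121267  0.654673    0.75582904  0.77393388]
 [ 0.          0.          0.          1.        ]]
top 386.6759344719726 281.9458421878502 207.23386580882644 [-0.09567106  0.          0.          0.          0.        ] [[ 0.0093187   0.98456425 -0.17477527  0.44647105]
 [-0.99977019  0.00579899 -0.02063835 -0.01864191]
 [-0.01930626  0.17492743  0.98439203  0.97886754]
 [ 0.          0.          0.          1.        ]]
```

View pics/side0.png

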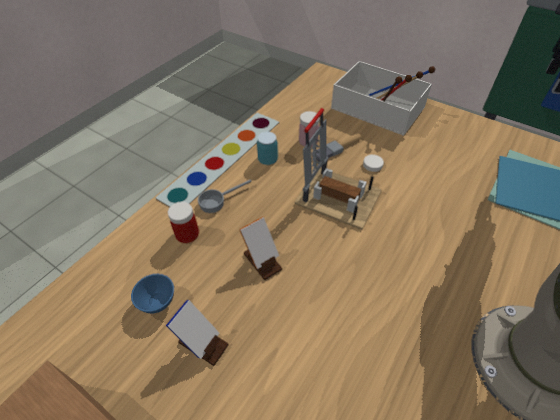

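View pics/top0.png

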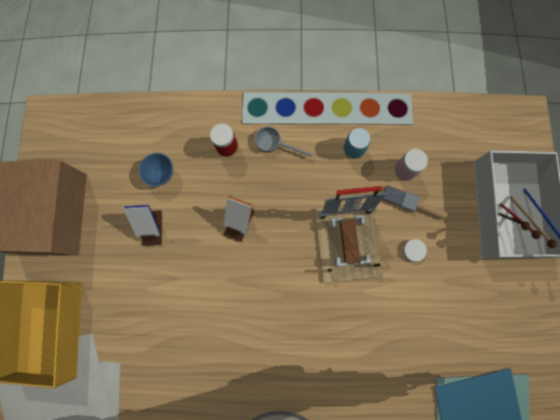

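Side: the blue-edged tile is at about (193,330) and the amber one at (261,243). The open stencil and jig are near (335,180). Top: blue tile at (143,222), amber at (238,216), jig at (350,240), and the red bar at (359,190), so the leaf stands near upright. I'll enlarge the tile and the jig next.

```bash
python3 - <<'E'
import cv2, numpy as np
a=cv2.imread("pics/side0.png");b=cv2.imread("pics/top0.png")
def crop(im,x,y,w,h,s):
    c=cv2.resize(im[y:y+h,x:x+w],None,fx=s,fy=s,interpolation=cv2.INTER_CUBIC)
    for i in range(0,w,10): cv2.putText(c,str(x+i),(i*s,8),0,.3,(0,255,255),1); cv2.line(c,(i*s,10),(i*s,16),(0,255,255),1)
    for i in range(10,h,10): cv2.putText(c,str(y+i),(0,i*s+3),0,.3,(0,255,255),1); cv2.line(c,(20,i*s),(26,i*s),(0,255,255),1)
    return c
cv2.imwrite("pics/blue.png",np.hstack([crop(a,160,295,75,75,5),crop(b,115,190,75,75,5)]))
cv2.imwrite("pics/jig.png",np.hstack([crop(a,295,105,95,120,4),crop(b,310,175,85,120,4)]))
E
```

```text
(no output)
```

View pics/blue.png

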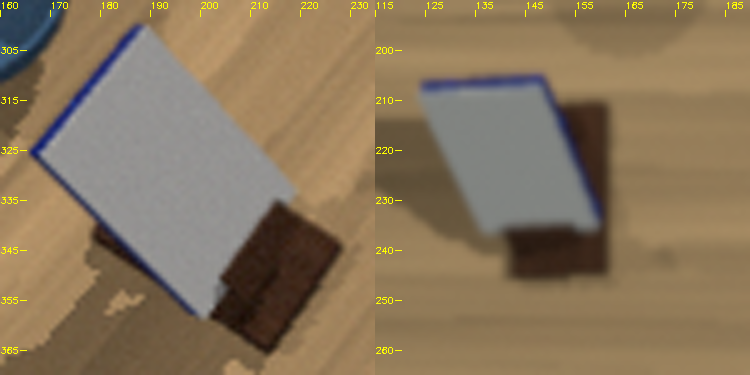

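View pics/jig.png

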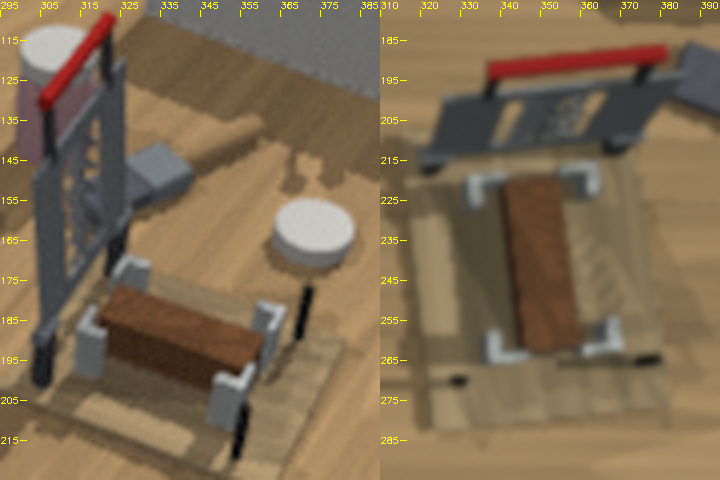

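Blue crop: white-face corners read in both views (blue back, top edge at the far side). Jig crop: four fences around the wooden plinth, bar ends at about (306,130)/(322,109) in side and (337,192)/(382,188) in top. I'll fit both poses.

```bash
cat > h.py <<'E'
import numpy as np, cv2
from scipy.spatial.transform import Rotation as R
from scipy.optimize import least_squares
def project(P,d):
    W=np.linalg.inv(d["world_from_camera"]); F=np.diag([1,-1,-1.])
    Pc=(np.atleast_2d(P)@W[:3,:3].T+W[:3,3])@F
    K=np.array([[d["fx"],0,d["cx"]],[0,d["fy"],d["cy"]],[0,0,1]])
    return cv2.projectPoints(Pc,np.zeros(3),np.zeros(3),K,np.array(d["dist"],float))[0][:,0]
def Rz(a): return R.from_euler('z',a).as_matrix()
TL=np.array([[-.005,.03,.1],[-.005,-.03,.1],[-.005,-.03,0],[-.005,.03,0]])
def tile_R(yaw,lean=np.radians(35)): return Rz(yaw)@R.from_euler('y',lean).as_matrix()
def tile_pts(p): return TL@tile_R(p[2]).T+[p[0],p[1],.025]
FN=np.array([[.057,.04,.051],[.057,-.04,.051],[-.057,.04,.051],[-.057,-.04,.051]])
def jig_pts(p,B=FN): return B@Rz(p[2]).T+[p[0],p[1],0]
def bar_pts(p):
    c,s=np.cos(p[3]),np.sin(p[3])
    return jig_pts(p,np.array([[.07-.165*c,y,.06+.165*s] for y in (.045,-.045)]))
E
python3 - <<'E'
from h import *; import pickle
D={n:pickle.load(open(f"pics/{n}0.pkl","rb")) for n in("side","top")}
s=lambda L,x,y,k:(np.array(L)+.5)/k-.5+[x,y]
bs=s([[40,152],[147,27],[295,190],[205,318]],160,295,5)
bt=s([[48,93],[166,84],[223,232],[110,234]],115,190,5)
f=lambda p:np.r_[(project(tile_pts(p),D["side"])-bs).ravel(),(project(tile_pts(p),D["top"])-bt).ravel()]
o=least_squares(f,[.5,.33,0],loss='soft_l1');print(o.x.round(4),o.fun.reshape(-1,2).round(1).tolist())
jt=s([[87,178],[218,163],[108,362],[240,350]],310,175,4); bbt=s([[107,69],[287,52]],310,175,4); bbs=s([[45,101],[108,17]],295,105,4); js=s([[78,322],[128,256],[284,308]],295,105,4)
f=lambda p:np.r_[(project(jig_pts(p),D["top"])-jt).ravel(),(project(bar_pts(p),D["top"])-bbt).ravel(),(project(bar_pts(p),D["side"])-bbs).ravel(),(project(jig_pts(p)[[0,1,3]],D["side"])-js).ravel()]
o=least_squares(f,[.5,-.15,0,1.5],loss='soft_l1');print(o.x.round(4),o.fun.reshape(-1,2).round(1).tolist()); print(bar_pts(o.x).mean(0))
E
```

```text
[0.544  0.3365 0.0532] [[-0.4, 0.5], [-0.1, -0.5], [0.3, -0.0], [-0.9, 0.4], [-0.3, 0.3], [1.0, 0.9], [0.8, -0.5], [0.2, 0.1]]
[ 0.5316 -0.1655  0.0979  1.6639] [[0.4, -0.7], [0.3, 0.0], [0.3, 0.5], [0.6, 0.3], [0.6, 0.0], [0.1, 0.3], [-1.2, 0.9], [-0.1, 1.0], [-1.3, 1.9], [-0.8, -0.6], [0.4, 0.9]]
[ 0.61652334 -0.15719147  0.2242851 ]
```

```bash
cat >> h.py <<'E'
def to(pos,Rt=None):
    """shift and turn from the present pose, in tool axes and full-scale units; rows at limits"""
    from rig import r
    s=r.read_state(); Rc=R.from_quat(s["orientation"]); d=Rc.inv().apply(np.array(pos)-s["ee_pos"])
    print("t",round(s["t"],2),"tcp",np.round(s["ee_pos"],4),"q",np.round(s["joint_positions"],2),"F",np.round(s["force"],1),"w",round(s["gripper_width"],4))
    print("linear",np.round(d/.25,4),"mm",np.round(d*1e3,1),"rows",round(np.linalg.norm(d)/.05,1))
    if Rt is not None:
        v=(Rc.inv()*R.from_matrix(Rt)).as_rotvec(); print("angular",np.round(v/np.pi,4),"rows",round(np.degrees(np.linalg.norm(v))/8.59,1))
def toolR(yaw,pitch=0): # pitch: turn about tool y from straight down, forward
    return Rz(yaw)@np.diag([1,-1,-1.])@R.from_euler('y',pitch).as_matrix()
TY=.0532; JY=.0979; JIG=np.array([.5316,-.1655,.045])
GR=toolR(TY,np.radians(55)); TC=np.array([.544,.3365,.025])+tile_R(TY)@[0,0,.05]
E
python3 -m jog '[{"angular":[0,0,0.041],"linear":[0,0,-0.16],"gripper":-1},{"angular":[0,0,0.041],"linear":[0,0,-0.16],"gripper":-1}]'
python3 -m jog '[{"angular":[0,0,0],"linear":[0.112,-0.152,0],"gripper":-1},{"angular":[0,0,0],"linear":[0.112,-0.152,0],"gripper":-1},{"angular":[0,0,0],"linear":[0.112,-0.152,0],"gripper":-1},{"angular":[0,0,0],"linear":[0.112,-0.152,0],"gripper":-1},{"angular":[0,0,0],"linear":[0.112,-0.152,0],"gripper":-1},{"angular":[0,0,0],"linear":[0.112,-0.152,0],"gripper":-1},{"angular":[0,0,0],"linear":[0.112,-0.152,0],"gripper":-1},{"angular":[0,0,0],"linear":[0.112,-0.152,0],"gripper":-1},{"angular":[0,0,0],"linear":[0.112,-0.152,0],"gripper":-1},{"angular":[0,0,0],"linear":[0.112,-0.152,0],"gripper":-1}]'
python3 -c "
from h import *
print(TC); to([.45,.33,.3],toolR(TY))"
```

```text
t: 0.3
ee_pos: [0.1902, -0.5942, 0.3103]
orientation: [1.0, 0.024, -0.001, -0.002]
force: [0.2, -0.8, 0.7]
gripper_width: 0.0852
finger_force: 0.0
t: 1.3
ee_pos: [0.4508, -0.1993, 0.3111]
orientation: [1.0, 0.026, -0.0, -0.0]
force: [1.0, -1.1, -0.4]
gripper_width: 0.0853
finger_force: 0.0
[0.57263825 0.33802499 0.0659576 ]
t 1.3 tcp [ 0.4508 -0.1993  0.3111] q [ 0.63  0.08 -0.3   1.57  0.02  1.5  -1.19] F [ 1.  -1.1 -0.4] w 0.0853
linear [ 0.1068 -2.1146  0.0446] mm [  26.7 -528.7   11.1] rows 10.6
angular [-0.      0.0001 -0.0004] rows 0.0
```

```bash
python3 - <<'E'
from h import *; from rig import r; import pickle
d=r.snapshot("wrist"); cv2.imwrite("pics/w0.png",d["image"]); pickle.dump(d,open("pics/w0.pkl","wb"))
p=[.5316,-.1655,.0979,1.664]
print(project(jig_pts(p),d).round(), project(bar_pts(p),d).round(), d["world_from_camera"].round(3))
E
```

```text
[[216.  63.]
 [283.  60.]
 [225. 160.]
 [287. 158.]] [[149. -41.]
 [294. -48.]] [[ 0.052  0.964  0.26   0.517]
 [-0.999  0.05   0.014 -0.197]
 [ 0.001 -0.26   0.966  0.454]
 [ 0.     0.     0.     1.   ]]
```

View pics/w0.png

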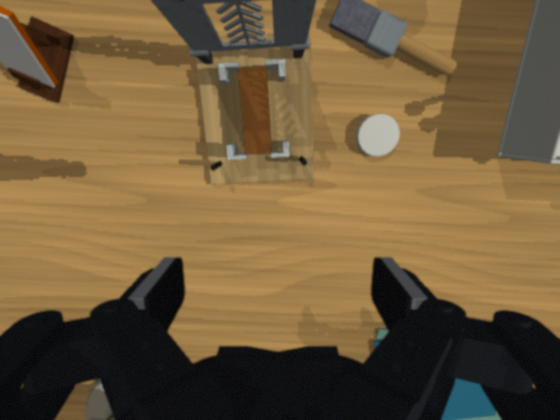

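The wrist view shows the fences at (219,64), (285,61), (227,158) and (289,157), within about 3 px of the fit. The way to the blue tile is clear.

```bash

python3 -m jog '[{"angular":[0,0,0],"linear":[0.011,-0.198,0],"gripper":-1},{"angular":[0,0,0],"linear":[0.011,-0.198,0],"gripper":-1},{"angular":[0,0,0],"linear":[0.011,-0.198,0],"gripper":-1},{"angular":[0,0,0],"linear":[0.011,-0.198,0],"gripper":-1},{"angular":[0,0,0],"linear":[0.011,-0.198,0],"gripper":-1},{"angular":[0,0,0],"linear":[0.011,-0.198,0],"gripper":-1},{"angular":[0,0,0],"linear":[0.011,-0.198,0],"gripper":-1},{"angular":[0,0,0],"linear":[0.011,-0.198,0],"gripper":-1},{"angular":[0,0,0],"linear":[0.011,-0.198,0],"gripper":-1},{"angular":[0,0,0],"linear":[0.011,-0.198,0],"gripper":-1}]' >/dev/null
python3 -m jog '[{"angular":[0,0.0437,0],"linear":[0,0,0],"gripper":-1},{"angular":[0,0.0437,0],"linear":[0,0,0],"gripper":-1},{"angular":[0,0.0437,0],"linear":[0,0,0],"gripper":-1},{"angular":[0,0.0437,0],"linear":[0,0,0],"gripper":-1},{"angular":[0,0.0437,0],"linear":[0,0,0],"gripper":-1},{"angular":[0,0.0437,0],"linear":[0,0,0],"gripper":-1},{"angular":[0,0.0437,0],"linear":[0,0,0],"gripper":-1},{"angular":[0,0,0],"linear":[0,0,0],"gripper":-1}]'
python3 -c "
from h import *
to(TC-GR[:,2]*.09,GR)"
```

```text
t: 3.15
ee_pos: [0.4494, 0.2916, 0.3077]
orientation: [0.909, 0.024, 0.416, -0.003]
force: [-0.6, 0.1, -0.9]
gripper_width: 0.0852
finger_force: 0.0
t 3.15 tcp [0.4494 0.2916 0.3077] q [-0.31 -0.25 -0.66  2.11  0.74  0.83 -2.92] F [-0.6  0.1 -0.9] w 0.0852
linear [-0.4383 -0.1712  0.6523] mm [-109.6  -42.8  163.1] rows 4.0
angular [0.0044 0.0327 0.0022] rows 0.7
```

```bash

python3 -m jog '[{"angular":[0,0,-0.0476],"linear":[0,0,0],"gripper":-1},{"angular":[0,0,-0.0476],"linear":[0,0,0],"gripper":-1},{"angular":[0,0,-0.0476],"linear":[0,0,0],"gripper":-1},{"angular":[0,0,-0.0476],"linear":[0,0,0],"gripper":-1},{"angular":[0,0,-0.0476],"linear":[0,0,0],"gripper":-1},{"angular":[0,0,-0.0476],"linear":[0,0,0],"gripper":-1},{"angular":[0,0,-0.0476],"linear":[0,0,0],"gripper":-1},{"angular":[0,0,-0.0476],"linear":[0,0,0],"gripper":-1},{"angular":[0,0,-0.0476],"linear":[0,0,0],"gripper":-1},{"angular":[0,0,-0.0476],"linear":[0,0,0],"gripper":-1}]' >/dev/null
python3 -m jog '[{"angular":[0,0,-0.0476],"linear":[0,0,0],"gripper":-1},{"angular":[0,0,-0.0476],"linear":[0,0,0],"gripper":-1},{"angular":[0,0,-0.0476],"linear":[0,0,0],"gripper":-1},{"angular":[0,0,-0.0476],"linear":[0,0,0],"gripper":-1},{"angular":[0,0,-0.0476],"linear":[0,0,0],"gripper":-1},{"angular":[0,0,-0.0476],"linear":[0,0,0],"gripper":-1},{"angular":[0,0,-0.0476],"linear":[0,0,0],"gripper":-1},{"angular":[0,0,-0.0476],"linear":[0,0,0],"gripper":-1},{"angular":[0,0,-0.0476],"linear":[0,0,0],"gripper":-1},{"angular":[0,0,-0.0476],"linear":[0,0,0],"gripper":-1}]' >/dev/null
python3 -m jog '[{"angular":[0,0,-0.0476],"linear":[0,0,0],"gripper":-1},{"angular":[0,0,0],"linear":[0,0,0],"gripper":-1}]'
echo 'GR=GR@np.diag([-1,-1,1.])' >> h.py
python3 -c "
from h import *
to(TC-GR[:,2]*.09,GR)"
```

```text
t: 5.35
ee_pos: [0.4531, 0.2887, 0.3104]
orientation: [-0.02, 0.91, 0.003, 0.414]
force: [0.8, -0.1, -0.7]
gripper_width: 0.0855
finger_force: 0.0
t 5.35 tcp [0.4531 0.2887 0.3104] q [-0.68 -0.22 -0.35  2.11  0.83  0.9   0.15] F [ 0.8 -0.1 -0.7] w 0.0855
linear [0.4547 0.1836 0.6489] mm [113.7  45.9 162.2] rows 4.1
angular [-0.0061 -0.0338 -0.0001] rows 0.7
```

```bash

python3 -m jog '[{"angular":[0,0,0],"linear":[0.091,0.037,0.13],"gripper":-1},{"angular":[0,0,0],"linear":[0.091,0.037,0.13],"gripper":-1},{"angular":[0,0,0],"linear":[0.091,0.037,0.13],"gripper":-1},{"angular":[0,0,0],"linear":[0.091,0.037,0.13],"gripper":-1},{"angular":[0,0,0],"linear":[0.091,0.037,0.13],"gripper":-1},{"angular":[-0.006,-0.034,0],"linear":[0,0,0],"gripper":-1},{"angular":[0,0,0],"linear":[0,0,0],"gripper":-1}]'
python3 - <<'E'
from h import *; from rig import r
to(TC-GR[:,2]*.09,GR)
d=r.snapshot("wrist"); p=project(tile_pts([.544,.3365,.0532]),d); print(p.round())
im=d["image"].copy()
for q in p: cv2.drawMarker(im,tuple(int(v) for v in q.round()),(0,0,255),0,9,1)
cv2.imwrite("pics/w1.png",im)
E
```

```text
t: 6.05
ee_pos: [0.4983, 0.3336, 0.1135]
orientation: [-0.022, 0.887, 0.012, 0.461]
force: [-1.0, 0.1, -0.5]
gripper_width: 0.0857
finger_force: 0.0
t 6.05 tcp [0.4983 0.3336 0.1135] q [-0.73  0.26 -0.38  2.26  1.61  0.87 -0.76] F [-1.   0.1 -0.5] w 0.0857
linear [-0.015   0.0018 -0.0069] mm [-3.8  0.4 -1.7] rows 0.1
angular [-0.001  -0.0005 -0.0008] rows 0.0
[[317. 280.]
 [242. 281.]
 [238. 154.]
 [322. 154.]]
```

View pics/w1.png

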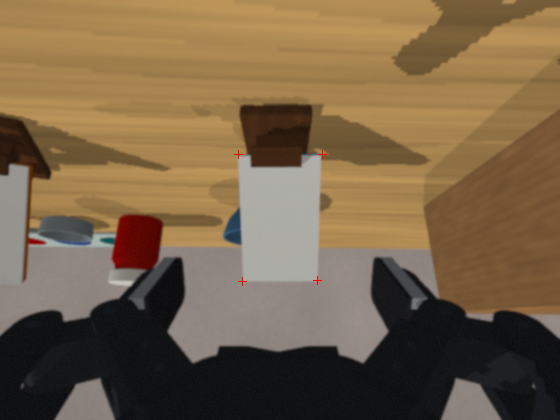

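The tile's corners sit on the projected marks (237–322, 154–281), so the pose is good. I'll go in and grip.

```bash

python3 -m jog '[{"angular":[0,0,0],"linear":[-0.015,0.002,0.1],"gripper":-1},{"angular":[0,0,0],"linear":[0,0,0.1],"gripper":-1},{"angular":[0,0,0],"linear":[0,0,0.1],"gripper":-1},{"angular":[0,0,0],"linear":[0,0,0.07],"gripper":-1},{"angular":[0,0,0],"linear":[0,0,0.045],"gripper":-1},{"angular":[0,0,0],"linear":[0,0,0],"gripper":-1}]'
python3 -c "
from h import *
to(TC+GR[:,2]*.016,GR)"
```

```text
t: 6.7
ee_pos: [0.5883, 0.3396, 0.0621]
orientation: [-0.021, 0.886, 0.012, 0.463]
force: [-0.4, -0.8, 0.4]
gripper_width: 0.0852
finger_force: 0.0
t 6.7 tcp [0.5883 0.3396 0.0621] q [-0.66  0.47 -0.29  2.14  1.85  0.8  -0.86] F [-0.4 -0.8  0.4] w 0.0852
linear [ 0.0235 -0.0031  0.0036] mm [ 5.9 -0.8  0.9] rows 0.1
angular [-0.0009  0.0009 -0.0014] rows 0.0
```

```bash

python3 -m jog '[{"angular":[0,0,0],"linear":[0.022,-0.002,0.003],"gripper":-1},{"angular":[0,0,0],"linear":[0,0,0],"gripper":-1},{"angular":[0,0,0],"linear":[0,0,0],"gripper":1},{"angular":[0,0,0],"linear":[0,0,0],"gripper":1},{"angular":[0,0,0],"linear":[0,0,0],"gripper":1},{"angular":[0,0,0],"linear":[0,0,0],"gripper":1},{"angular":[0,0,0],"linear":[0,0,0],"gripper":1},{"angular":[0,0,0],"linear":[0,0,0],"gripper":1},{"angular":[0,0,0],"linear":[0,0,0],"gripper":1},{"angular":[0,0,0],"linear":[0,0,0],"gripper":1}]'
python3 -c "
from h import *
to(TC+GR[:,2]*.016,GR)"
```

```text
t: 7.7
ee_pos: [0.5832, 0.3407, 0.0568]
orientation: [-0.023, 0.886, 0.013, 0.463]
force: [-5.6, -2.7, 5.4]
gripper_width: 0.0587
finger_force: 63.0
t 7.7 tcp [0.5832 0.3407 0.0568] q [-0.66  0.48 -0.29  2.15  1.87  0.81 -0.88] F [-5.6 -2.7  5.4] w 0.0587
linear [-0.0056 -0.0084  0.0081] mm [-1.4 -2.1  2. ] rows 0.1
angular [ 0.0004  0.0011 -0.0004] rows 0.0
```

```bash

python3 -m jog '[{"angular":[0,0,0],"linear":[-0.03,0,-0.002],"gripper":1},{"angular":[0,0,0],"linear":[-0.05,0,-0.004],"gripper":1},{"angular":[0,0,0],"linear":[-0.08,0,-0.03],"gripper":1},{"angular":[0,0,0],"linear":[-0.1,0,-0.06],"gripper":1},{"angular":[0,0,0],"linear":[-0.1,0,-0.1],"gripper":1},{"angular":[0,0,0],"linear":[-0.12,0,-0.12],"gripper":1},{"angular":[0,0,0],"linear":[-0.12,0,-0.12],"gripper":1},{"angular":[0,0,0],"linear":[-0.12,0,-0.12],"gripper":1},{"angular":[0,0,0],"linear":[0,0,0],"gripper":1}]'
python3 -c "
from h import *
to([.45,-.1,.27],toolR(JY)@np.diag([-1,-1,1.]))"
```

```text
t: 8.6
ee_pos: [0.5729, 0.3418, 0.2921]
orientation: [-0.022, 0.884, 0.017, 0.466]
force: [0.6, 1.1, -1.4]
gripper_width: 0.0587
finger_force: 64.5
t 8.6 tcp [0.5729 0.3418 0.2921] q [-0.61  0.05 -0.33  2.    1.2   0.77 -0.1 ] F [ 0.6  1.1 -1.4] w 0.0587
linear [ 0.3919 -1.7383 -0.4441] mm [  98.  -434.6 -111. ] rows 9.2
angular [-0.0041  0.3092 -0.014 ] rows 6.5
```

```bash

python3 -m jog '[{"angular":[0,0.0442,-0.002],"linear":[0,0,0],"gripper":1},{"angular":[0,0.0442,-0.002],"linear":[0,0,0],"gripper":1},{"angular":[0,0.0442,-0.002],"linear":[0,0,0],"gripper":1},{"angular":[0,0.0442,-0.002],"linear":[0,0,0],"gripper":1},{"angular":[0,0.0442,-0.002],"linear":[0,0,0],"gripper":1},{"angular":[0,0.0442,-0.002],"linear":[0,0,0],"gripper":1},{"angular":[0,0.0442,-0.002],"linear":[0,0,0],"gripper":1},{"angular":[0,0,0],"linear":[0,0,0],"gripper":1}]'
python3 -c "
from h import *
to([.45,-.14,.28],toolR(JY)@np.diag([-1,-1,1.]))"
```

```text
t: 9.4
ee_pos: [0.577, 0.3333, 0.2775]
orientation: [-0.036, 0.999, -0.013, 0.022]
force: [1.0, -0.0, -3.9]
gripper_width: 0.0584
finger_force: 64.9
t 9.4 tcp [0.577  0.3333 0.2775] q [-0.41  0.46 -0.29  1.17  0.17  1.5   0.96] F [ 1.  -0.  -3.9] w 0.0584
linear [ 0.6447 -1.8511  0.0141] mm [ 161.2 -462.8    3.5] rows 9.8
angular [-0.0091  0.0137 -0.0079] rows 0.4
```

```bash

python3 -m jog '[{"angular":[-0.009,0.0137,-0.008],"linear":[0,0,0],"gripper":1},{"angular":[0,0,0],"linear":[0.06,-0.188,0],"gripper":1},{"angular":[0,0,0],"linear":[0.06,-0.188,0],"gripper":1},{"angular":[0,0,0],"linear":[0.06,-0.188,0],"gripper":1},{"angular":[0,0,0],"linear":[0.06,-0.188,0],"gripper":1},{"angular":[0,0,0],"linear":[0.06,-0.188,0],"gripper":1},{"angular":[0,0,0],"linear":[0.06,-0.188,0],"gripper":1},{"angular":[0,0,0],"linear":[0.06,-0.188,0],"gripper":1},{"angular":[0,0,0],"linear":[0.06,-0.188,0],"gripper":1},{"angular":[0,0,0],"linear":[0.06,-0.188,0],"gripper":1}]' 
python3 -m jog '[{"angular":[0,0,0],"linear":[0.06,-0.12,0],"gripper":1},{"angular":[0,0,0],"linear":[0,0,0],"gripper":1},{"angular":[0,0,0],"linear":[0,0,0],"gripper":1}]' 
python3 - <<'E'
from h import *; from rig import r; import pickle
to([.45,-.14,.28],toolR(JY)@np.diag([-1,-1,1.]))
for n in("wrist","top","side"):
    d=r.snapshot(n); cv2.imwrite(f"pics/{n}2.png",d["image"]); pickle.dump(d,open(f"pics/{n}2.pkl","wb"))
    print(n,project(jig_pts([.5316,-.1655,.0979]),d).round().tolist())
E
```

```text
t: 10.4
ee_pos: [0.4821, -0.1002, 0.2796]
orientation: [-0.052, 0.999, 0.001, 0.006]
force: [1.0, -1.0, -1.2]
gripper_width: 0.0584
finger_force: 65.0
t: 10.7
ee_pos: [0.471, -0.1302, 0.2793]
orientation: [-0.051, 0.999, 0.001, 0.005]
force: [0.4, 0.5, -2.4]
gripper_width: 0.0582
finger_force: 65.1
t 10.7 tcp [ 0.471  -0.1302  0.2793] q [ 0.24  0.06 -0.03  1.66 -0.    1.41  1.88] F [ 0.4  0.5 -2.4] w 0.0582
linear [ 0.0876 -0.0305 -0.0038] mm [21.9 -7.6 -0.9] rows 0.5
angular [0.0008 0.0034 0.0013] rows 0.1
wrist [[277.0, 267.0], [215.0, 266.0], [277.0, 180.0], [211.0, 180.0]]
top [[332.0, 218.0], [364.0, 215.0], [337.0, 266.0], [370.0, 262.0]]
side [[313.0, 187.0], [326.0, 168.0], [354.0, 203.0], [366.0, 182.0]]
```

View pics/wrist2.png

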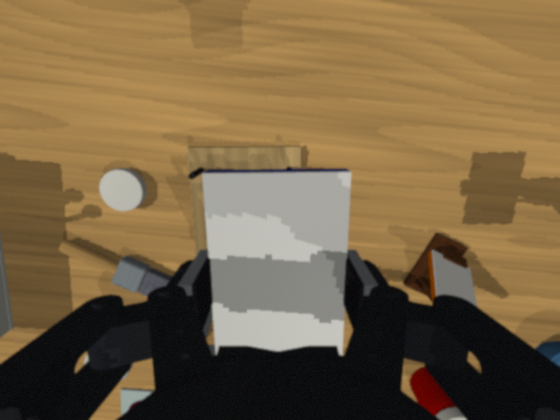

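The held tile's near edge is at (203,171)–(351,170) in the wrist view, with the jig behind it. I'll fit the held tile's pose using the fixed cameras too.

```bash
python3 - <<'E'
from h import *; import pickle
def crop(n,x,y,w,h,s):
    im=cv2.imread(f"pics/{n}2.png"); c=cv2.resize(im[y:y+h,x:x+w],None,fx=s,fy=s,interpolation=cv2.INTER_CUBIC)
    for i in range(0,w,10): cv2.putText(c,str(x+i),(i*s,8),0,.3,(0,255,255),1); cv2.line(c,(i*s,10),(i*s,16),(0,255,255),1)
    for i in range(10,h,10): cv2.putText(c,str(y+i),(0,i*s+3),0,.3,(0,255,255),1)
    return c
Rg=toolR(JY)@np.diag([-1,-1,1.])
for n in("side","top"):
    print(n,project([.471,-.13,.279],pickle.load(open(f"pics/{n}2.pkl","rb"))).round())
cv2.imwrite("pics/held.png",np.hstack([crop("side",300,70,80,110,5),crop("top",300,210,76,110,5)]))
E
```

```text
side [[369. 129.]]
top [[352. 262.]]
```

View pics/held.png

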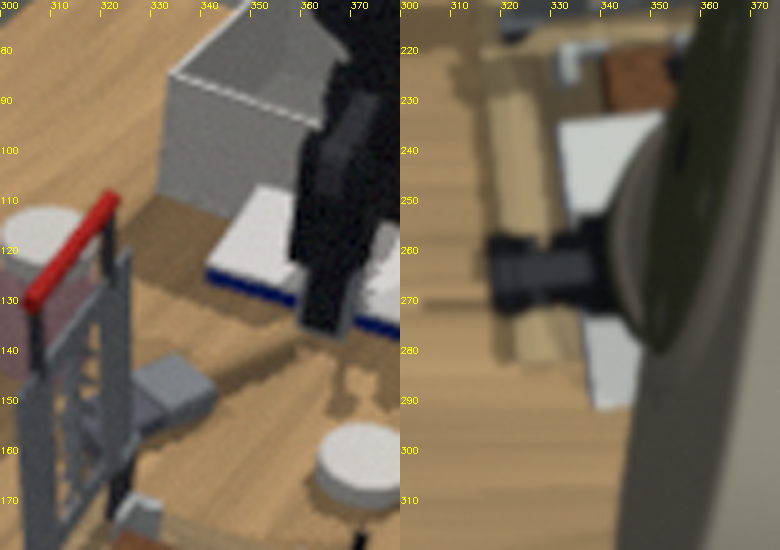

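```bash
cat > fit.py <<'E'
from h import *; import pickle
D={n:pickle.load(open(f"pics/{n}2.pkl","rb")) for n in("side","top","wrist")}
Rt=R.from_quat([-.051,.999,.001,.005]).as_matrix(); pt=np.array([.471,-.1302,.2793])
M=np.array([[0,0,-1.],[0,1,0],[1,0,0]]).T   # tile axes in tool axes
M=np.column_stack([[0,0,1],[0,1,0],[-1,0,0]]).astype(float)
obs=[("side",0,(340.9,122.9)),("side",1,(351.1,106.6)),("top",0,(331.4,234)),("top",3,(338.6,291.2)),("wrist",2,(203.5,172)),("wrist",3,(350.5,171))]
def pts(p): 
    Rl=Rt@R.from_rotvec(p[3:]).as_matrix()@M
    return (TL-[0,0,.05])@Rl.T+pt+Rt@p[:3]
def f(p):
    P=pts(p); return np.r_[np.ravel([project(P[i],D[n])[0]-np.array(o) for n,i,o in obs]),p[3:]*20]
o=least_squares(f,[0,0,-.016,0,0,0]); print((o.x[:3]*1e3).round(1),"mm",np.degrees(o.x[3:]).round(2),"deg"); print(o.fun[:12].reshape(-1,2).round(1).tolist())
P=pts(o.x); print("centre",P.mean(0)+[0,0,-.005],"heading",np.arctan2(*(P[0]-P[3])[[1,0]]), np.arctan2(*(P[1]-P[2])[[1,0]]),"tool yaw",np.arctan2(-Rt[1,0],-Rt[0,0]))
E
python3 fit.py
```

```text
[ -2.8  -0.5 -11. ] mm [ 0.83 -0.29 -0.64] deg
[[-0.3, -0.0], [0.4, 0.3], [1.4, 0.1], [1.2, -0.1], [0.4, 0.5], [0.2, -0.4]]
centre [ 0.47362722 -0.13034771  0.29035393] heading 0.11320757711753329 0.11320757711753321 tool yaw 0.1020060411105906
```

```bash
python3 - <<'E'
from h import *; import pickle
d=pickle.load(open("pics/w0.pkl","rb")); im=d["image"]
x0,y0,w,h,k=205,50,100,125,4
c=cv2.resize(im[y0:y0+h,x0:x0+w],None,fx=k,fy=k,interpolation=cv2.INTER_CUBIC)
for i in range(0,w,10): cv2.putText(c,str(x0+i),(i*k,8),0,.3,(0,255,255),1)
for i in range(10,h,10): cv2.putText(c,str(y0+i),(0,i*k+3),0,.3,(0,255,255),1)
for col,p in (((0,0,255),[.5316,-.1655,.0979]),((0,255,0),[.5316,-.168,.0979])):
    for q in project(jig_pts(p),d): cv2.drawMarker(c,tuple(int(v) for v in ((q-[x0,y0]+.5)*k-.5).round()),col,0,9,1)
cv2.imwrite("pics/w0c.png",c)
E
```

```text
(no output)
```

View pics/w0c.png

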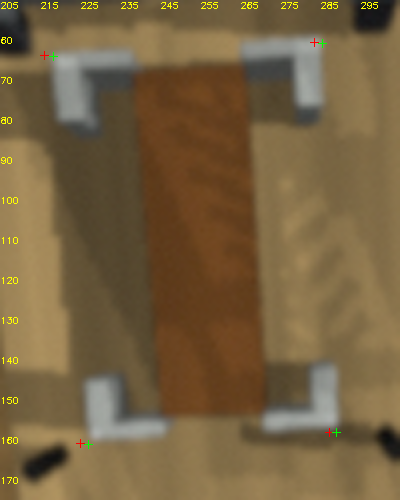

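Outer fence corners in the crop are at (52,56), (321,39), (89,441) and (338,428). I'll refit the jig from the wrist view, since it shares the robot's frame.

```bash
python3 - <<'E'
from h import *; import pickle
D=pickle.load(open("pics/w0.pkl","rb"));T=pickle.load(open("pics/top0.pkl","rb"))
o=(np.array([[52,56],[321,39],[89,441],[338,428]])+.5)/4-.5+[205,50]
s=least_squares(lambda p:(project(jig_pts(p),D)-o).ravel(),[.53,-.166,.098]);print(s.x.round(4),s.fun.reshape(-1,2).round(1).tolist())
jt=(np.array([[87,178],[218,163],[108,362],[240,350]])+.5)/4-.5+[310,175]
s=least_squares(lambda p:(project(jig_pts(p),T)-jt).ravel(),[.53,-.166,.098]);print(s.x.round(4),s.fun.reshape(-1,2).round(1).tolist())
E
```

```text
[ 0.5324 -0.1681  0.1061] [[-0.2, -0.4], [0.0, -0.1], [0.1, 0.3], [0.0, 0.2]]
[ 0.5317 -0.1645  0.0999] [[-0.1, -0.7], [-0.2, -0.0], [-0.0, 0.5], [0.3, 0.2]]
```

```bash
echo 'JY=.104; PR=toolR(JY)@np.diag([-1,-1,1.]); PT=np.array([.5299,-.1677,.038])' >> h.py
python3 -c "
from h import *
to(PT+[0,0,.06],PR)"
```

```text
t 10.85 tcp [ 0.472  -0.1281  0.2794] q [ 0.23  0.06 -0.03  1.65 -0.    1.41  1.88] F [-1.  -0.1 -1.6] w 0.0582
linear [-0.2062 -0.1844  0.7272] mm [-51.5 -46.1 181.8] rows 3.9
angular [0.001  0.0033 0.0008] rows 0.1
```

```bash

python3 -m jog '[{"angular":[0.001,0.003,0.001],"linear":[-0.07,-0.06,0],"gripper":1},{"angular":[0,0,0],"linear":[-0.07,-0.06,0],"gripper":1},{"angular":[0,0,0],"linear":[-0.066,-0.064,0],"gripper":1},{"angular":[0,0,0],"linear":[0,0,0.12],"gripper":1},{"angular":[0,0,0],"linear":[0,0,0.12],"gripper":1},{"angular":[0,0,0],"linear":[0,0,0.12],"gripper":1},{"angular":[0,0,0],"linear":[0,0,0.12],"gripper":1},{"angular":[0,0,0],"linear":[0,0,0.12],"gripper":1},{"angular":[0,0,0],"linear":[0,0,0.12],"gripper":1},{"angular":[0,0,0],"linear":[0,0,0],"gripper":1}]' 
python3 -m jog '[{"angular":[0,0,0],"linear":[0,0,0],"gripper":1},{"angular":[0,0,0],"linear":[0,0,0],"gripper":1}]' >/dev/null
python3 -c "
from h import *
to(PT+[0,0,.02],PR)"
```

```text
t: 11.85
ee_pos: [0.5251, -0.1679, 0.0952]
orientation: [-0.052, 0.999, 0.002, -0.004]
force: [-0.5, 0.2, -1.4]
gripper_width: 0.0583
finger_force: 65.3
t 12.05 tcp [ 0.5291 -0.1701  0.1016] q [ 0.26  0.33 -0.01  1.74  0.    1.07  1.92] F [ 0.1 -0.4 -1.2] w 0.0583
linear [-0.0035  0.0096  0.1746] mm [-0.9  2.4 43.7] rows 0.9
angular [-0.0003  0.001  -0.0008] rows 0.0
```

```bash
for i in 1 2 3 4; do python3 -m jog '[{"angular":[0,0,0],"linear":[0,0,0],"gripper":1}]' >/dev/null; python3 -c "
from h import *
to(PT+[0,0,.02],PR)" | tail -3 ; done
```

```text
t 12.15 tcp [ 0.529  -0.1705  0.1017] q [ 0.26  0.33 -0.01  1.74  0.    1.07  1.92] F [-0.1  0.1 -0.9] w 0.0582
linear [-0.0041  0.0109  0.1747] mm [-1.   2.7 43.7] rows 0.9
angular [-0.0003  0.0011 -0.001 ] rows 0.0
t 12.25 tcp [ 0.5285 -0.1706  0.1011] q [ 0.26  0.33 -0.01  1.74  0.    1.07  1.92] F [-0.4  0.9 -2.5] w 0.058
linear [-0.0064  0.0111  0.1723] mm [-1.6  2.8 43.1] rows 0.9
angular [-0.0002  0.0008 -0.0011] rows 0.0
t 12.35 tcp [ 0.5281 -0.1705  0.1005] q [ 0.26  0.33 -0.01  1.74  0.    1.07  1.92] F [ 0.  -0.6 -2.3] w 0.0582
linear [-0.0081  0.0106  0.1699] mm [-2.   2.7 42.5] rows 0.9
angular [-0.0001  0.0005 -0.0011] rows 0.0
t 12.45 tcp [ 0.5278 -0.1705  0.1001] q [ 0.26  0.33 -0.01  1.74  0.    1.07  1.92] F [ 0.9  0.2 -2.5] w 0.0582
linear [-0.0093  0.0103  0.1682] mm [-2.3  2.6 42.1] rows 0.8
angular [-0.      0.0003 -0.0011] rows 0.0
```

```bash

python3 -m jog '[{"angular":[0,0,-0.001],"linear":[-0.009,0.01,0.06],"gripper":1},{"angular":[0,0,0],"linear":[0,0,0.06],"gripper":1},{"angular":[0,0,0],"linear":[0,0,0.04],"gripper":1},{"angular":[0,0,0],"linear":[0,0,0],"gripper":1},{"angular":[0,0,0],"linear":[0,0,0],"gripper":1},{"angular":[0,0,0],"linear":[0,0,0],"gripper":1},{"angular":[0,0,0],"linear":[0,0,0],"gripper":1},{"angular":[0,0,0],"linear":[0,0,0],"gripper":1},{"angular":[0,0,0],"linear":[0,0,0],"gripper":1},{"angular":[0,0,0],"linear":[0,0,0],"gripper":1}]' 
python3 - <<'E'
from h import *; from rig import r; import pickle
to(PT+[0,0,.01],PR)
for n in("side","top","wrist"):
    d=r.snapshot(n); cv2.imwrite(f"pics/{n}3.png",d["image"]); pickle.dump(d,open(f"pics/{n}3.pkl","wb"))
k=4;x0,y0,w,h=290,150,95,70
c=cv2.resize(cv2.imread("pics/side3.png")[y0:y0+h,x0:x0+w],None,fx=k,fy=k,interpolation=cv2.INTER_CUBIC)
e=cv2.imread("pics/wrist3.png"); e=cv2.resize(e[120:400,150:410],(380,410))
c=np.vstack([c,np.zeros((410-h*k,w*k,3),np.uint8)]); cv2.imwrite("pics/c3.png",np.hstack([c,e]))
E
```

```text
t: 13.45
ee_pos: [0.5297, -0.1677, 0.0598]
orientation: [-0.052, 0.999, 0.0, 0.0]
force: [-1.1, 0.7, -1.8]
gripper_width: 0.0583
finger_force: 65.4
t 13.45 tcp [ 0.5297 -0.1677  0.0598] q [ 0.26  0.38 -0.01  1.77  0.01  0.98  1.92] F [-1.1  0.7 -1.8] w 0.0583
linear [-0.0007  0.0001  0.0473] mm [-0.2  0.  11.8] rows 0.2
angular [ 0.      0.0002 -0.0001] rows 0.0
```

View pics/c3.png

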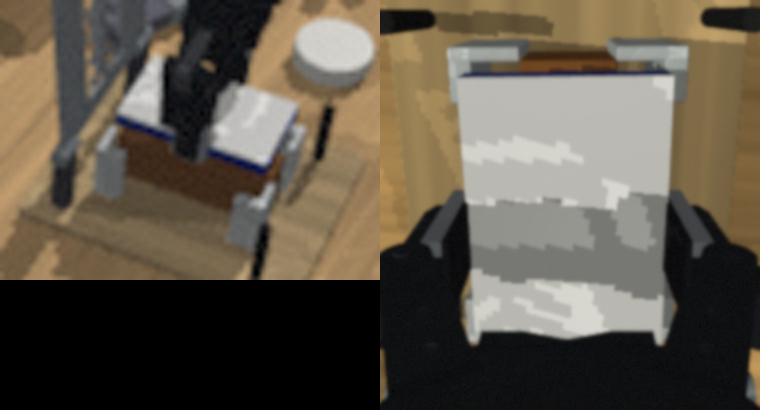

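The tile hovers just above the pocket and looks laterally centred: tile 459–674 against fences 449–688 in the crop. I'll refit to check the fore-aft position.

```bash
cat > fit3.py <<'E'
from h import *; import pickle
D={n:pickle.load(open(f"pics/{n}3.pkl","rb")) for n in("side","top","wrist")}
Rt=R.from_quat([-.052,.9986,0,0]).as_matrix(); pt=np.array([.5297,-.1677,.0598])
M=np.column_stack([[0,0,1],[0,1,0],[-1,0,0]]).astype(float)
S=[("side",i,o) for i,o in enumerate([(319.6,176.6),(329.6,163.9),(364.1,174.6),(355.1,188.9)])]
W=[("wrist",2,(204.1,171.6)),("wrist",3,(350.6,171.2))]
def pts(p):
    return (TL-[0,0,.05])@(Rt@R.from_rotvec(p[3:]).as_matrix()@M).T+pt+Rt@p[:3]
for obs in (S,S+W):
    f=lambda p:np.r_[np.ravel([project(pts(p)[i],D[n])[0]-np.array(o) for n,i,o in obs]),p[3:]*20]
    o=least_squares(f,[0,0,-.012,0,0,0]); print((o.x[:3]*1e3).round(1),np.degrees(o.x[3:]).round(2),o.fun[:-3].reshape(-1,2).round(1).tolist()); P=pts(o.x); print((P.mean(0)-[0,0,.005]).round(4))
# wrist fence near corners seen in crop -> px
o=np.array([[449,45],[688,45]])-[380,0]; o=o*[260/380,280/410]+[150,120]; print(o.round(1), project(jig_pts([.5322,-.1675,.104])[[3,2]],D["wrist"]).round(1))
for z in(-.011,-.0135):
    P=pts(np.array([-.0023,0,z,0,0,0])); print(project(P[2:],D["wrist"]).round(1).tolist())
# side: fence far +y inner etc
print(project(jig_pts([.5322,-.1675,.104]),D["side"]).round(1).tolist())
E
python3 fit3.py
```

```text
[-11.3 -38.   20.7] [-0.57  1.66  0.6 ] [[0.4, 0.1], [-0.3, -0.6], [-0.3, 0.2], [0.2, 0.2]]
[ 0.5451 -0.2044  0.0391]
[ -2.5  -1.1 -12.8] [-2.32 -0.71 -0.12] [[-1.4, 0.3], [-1.9, -0.6], [-0.3, 1.6], [0.2, 1.9], [-1.2, -0.5], [0.7, 0.3]]
[ 0.5322 -0.1688  0.0725]
[[197.2 150.7]
 [360.7 150.7]] [[195.8 149.3]
 [363.  149.2]]
[[206.2, 170.7], [353.5, 170.6]]
[[204.8, 171.5], [355.0, 171.4]]
[[313.1, 186.6], [325.8, 167.6], [354.8, 202.2], [366.1, 181.8]]
```

```bash

python3 -m jog '[{"angular":[0,0,0],"linear":[0,0.003,0.02],"gripper":1},{"angular":[0,0,0],"linear":[0,0,0.02],"gripper":1},{"angular":[0,0,0],"linear":[0,0,0.016],"gripper":1},{"angular":[0,0,0],"linear":[0,0,0],"gripper":1},{"angular":[0,0,0],"linear":[0,0,0],"gripper":1},{"angular":[0,0,0],"linear":[0,0,0],"gripper":1},{"angular":[0,0,0],"linear":[0,0,0],"gripper":1},{"angular":[0,0,0],"linear":[0,0,0],"gripper":1},{"angular":[0,0,0],"linear":[0,0,0],"gripper":1}]' 
for i in 1; do python3 -m jog '[{"angular":[0,0,0],"linear":[0,0,0.006],"gripper":1},{"angular":[0,0,0],"linear":[0,0,0.006],"gripper":1},{"angular":[0,0,0],"linear":[0,0,0],"gripper":1},{"angular":[0,0,0],"linear":[0,0,0],"gripper":1},{"angular":[0,0,0],"linear":[0,0,0],"gripper":1},{"angular":[0,0,0],"linear":[0,0,0],"gripper":1},{"angular":[0,0,0],"linear":[0,0,0],"gripper":1},{"angular":[0,0,0],"linear":[0,0,0],"gripper":1}]'; done
python3 -c "
from h import *
to(PT,PR)"
```

```text
t: 14.5
ee_pos: [0.5296, -0.167, 0.0458]
orientation: [-0.052, 0.999, 0.0, 0.0]
force: [-0.4, 0.3, -2.1]
gripper_width: 0.0582
finger_force: 65.4
t: 15.3
ee_pos: [0.5296, -0.167, 0.0427]
orientation: [-0.052, 0.999, 0.0, 0.0]
force: [0.6, -0.3, -2.0]
gripper_width: 0.0585
finger_force: 65.4
t 15.3 tcp [ 0.5296 -0.167   0.0427] q [ 0.26  0.4  -0.01  1.79  0.01  0.95  1.92] F [ 0.6 -0.3 -2. ] w 0.0585
linear [-0.0009 -0.003   0.0188] mm [-0.2 -0.8  4.7] rows 0.1
angular [ 0.      0.0001 -0.0001] rows 0.0
```

```bash

python3 -m jog '[{"angular":[0,0,0],"linear":[0,0,0.006],"gripper":1},{"angular":[0,0,0],"linear":[0,0,0],"gripper":1},{"angular":[0,0,0],"linear":[0,0,0],"gripper":1},{"angular":[0,0,0],"linear":[0,0,0],"gripper":1},{"angular":[0,0,0],"linear":[0,0,0],"gripper":1}]'
python3 -m jog '[{"angular":[0,0,0],"linear":[0,0,0.006],"gripper":1},{"angular":[0,0,0],"linear":[0,0,0],"gripper":1},{"angular":[0,0,0],"linear":[0,0,0],"gripper":1},{"angular":[0,0,0],"linear":[0,0,0],"gripper":1},{"angular":[0,0,0],"linear":[0,0,0],"gripper":1}]'
python3 -m jog '[{"angular":[0,0,0],"linear":[0,0,0.006],"gripper":1},{"angular":[0,0,0],"linear":[0,0,0],"gripper":1},{"angular":[0,0,0],"linear":[0,0,0],"gripper":1},{"angular":[0,0,0],"linear":[0,0,0],"gripper":1},{"angular":[0,0,0],"linear":[0,0,0],"gripper":1}]'
```

```text
t: 15.8
ee_pos: [0.5296, -0.1669, 0.0412]
orientation: [-0.052, 0.999, 0.0, 0.0]
force: [-0.2, -0.9, -1.4]
gripper_width: 0.0582
finger_force: 65.4
t: 16.3
ee_pos: [0.5296, -0.1669, 0.0397]
orientation: [-0.052, 0.999, 0.0, 0.0]
force: [0.2, -0.2, -1.7]
gripper_width: 0.0583
finger_force: 65.4
t: 16.8
ee_pos: [0.5296, -0.1669, 0.0382]
orientation: [-0.052, 0.999, 0.0, 0.0]
force: [-0.1, 1.1, -2.2]
gripper_width: 0.0583
finger_force: 65.4
```

```bash

python3 -m jog '[{"angular":[0,0,0],"linear":[0,0,0.005],"gripper":1},{"angular":[0,0,0],"linear":[0,0,0],"gripper":1},{"angular":[0,0,0],"linear":[0,0,0],"gripper":1},{"angular":[0,0,0],"linear":[0,0,0],"gripper":1},{"angular":[0,0,0],"linear":[0,0,0],"gripper":1}]'|sed -n '2p;4p'
python3 -m jog '[{"angular":[0,0,0],"linear":[0,0,0.005],"gripper":1},{"angular":[0,0,0],"linear":[0,0,0],"gripper":1},{"angular":[0,0,0],"linear":[0,0,0],"gripper":1},{"angular":[0,0,0],"linear":[0,0,0],"gripper":1},{"angular":[0,0,0],"linear":[0,0,0],"gripper":1}]'|sed -n '2p;4p'
```

```text
ee_pos: [0.5296, -0.1669, 0.0369]
force: [-0.0, -1.1, -1.4]
ee_pos: [0.5297, -0.167, 0.0365]
force: [-3.6, 1.6, 6.4]
```

Contact felt at z≈0.0365, as expected for a seated tile. I'll let go and rise.

```bash

python3 -m jog '[{"angular":[0,0,0],"linear":[0,0,-0.002],"gripper":1},{"angular":[0,0,0],"linear":[0,0,0],"gripper":-0.5},{"angular":[0,0,0],"linear":[0,0,0],"gripper":-1},{"angular":[0,0,0],"linear":[0,0,0],"gripper":-1},{"angular":[0,0,0],"linear":[0,0,0],"gripper":-1},{"angular":[0,0,0],"linear":[0,0,0],"gripper":-1},{"angular":[0,0,0],"linear":[0,0,0],"gripper":-1},{"angular":[0,0,0],"linear":[0,0,0],"gripper":-1}]'
python3 -m jog '[{"angular":[0,0,0],"linear":[0,0,-0.04],"gripper":-1},{"angular":[0,0,0],"linear":[0,0,-0.06],"gripper":-1},{"angular":[0,0,0],"linear":[0.02,0,-0.12],"gripper":-1},{"angular":[0,0,0],"linear":[0.08,0,-0.16],"gripper":-1},{"angular":[0,0,0],"linear":[0.08,0,-0.16],"gripper":-1},{"angular":[0,0,0],"linear":[0.08,0,-0.16],"gripper":-1},{"angular":[0,0,0],"linear":[0.08,0,-0.16],"gripper":-1},{"angular":[0,0,0],"linear":[0,0,0],"gripper":-1}]'
python3 - <<'E'
from h import *; from rig import r; import pickle
to([.45,-.17,.3],PR)
for n in("side","top","wrist"):
    d=r.snapshot(n); cv2.imwrite(f"pics/{n}4.png",d["image"]); pickle.dump(d,open(f"pics/{n}4.pkl","wb"))
k=4
f=lambda n,x,y,w,h:cv2.resize(cv2.imread(f"pics/{n}4.png")[y:y+h,x:x+w],(400,440),interpolation=cv2.INTER_CUBIC)
c=np.hstack([f("side",290,110,100,110),f("wrist",150,120,260,286)]);cv2.imwrite("pics/c4.png",c)
d=pickle.load(open("pics/wrist4.pkl","rb"));print(project(jig_pts([.5322,-.1675,.104]),d).round())
E
```

```text
t: 18.6
ee_pos: [0.5296, -0.167, 0.0361]
orientation: [-0.052, 0.999, 0.0, 0.0]
force: [0.3, -0.5, -0.3]
gripper_width: 0.0855
finger_force: 0.0
t: 19.4
ee_pos: [0.4455, -0.1776, 0.2584]
orientation: [-0.051, 0.999, -0.002, 0.005]
force: [0.3, 0.7, -0.5]
gripper_width: 0.0855
finger_force: 0.0
t 19.4 tcp [ 0.4455 -0.1776  0.2584] q [ 0.3   0.05  0.01  1.72 -0.    1.37  1.99] F [ 0.3  0.7 -0.5] w 0.0855
linear [-0.0225  0.0276 -0.1663] mm [ -5.6   6.9 -41.6] rows 0.9
angular [-0.0015  0.0032 -0.0008] rows 0.1
[[311. 300.]
 [246. 300.]
 [313. 211.]
 [244. 211.]]
```

View pics/c4.png

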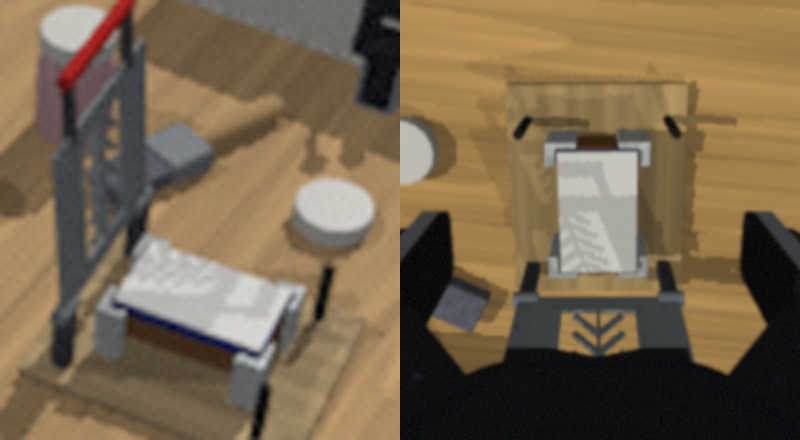

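The tile lies white face up between all four fences, and the leaf is still upright. Next I close the fingers, go over and behind the red bar, and sweep it shut along its arc.

```bash
cat >> h.py <<'E'
def J(x,z,y=0): return Rz(JY)@[x,y,0]+np.array([.5322,-.1675,z])
E
python3 -m jog '[{"angular":[-0.001,0.003,-0.001],"linear":[0,0.02,-0.17],"gripper":1},{"angular":[0,0,0],"linear":[0,0,0],"gripper":1},{"angular":[0,0,0],"linear":[0,0,0],"gripper":1},{"angular":[0,0,0],"linear":[0,0,0],"gripper":1},{"angular":[0,0,0],"linear":[0,0,0],"gripper":1},{"angular":[0,0,0],"linear":[0,0,0],"gripper":1}]'|tail -2
python3 -c "
from h import *
to(J(.113,.30),PR)"
```

```text
gripper_width: 0.0002
finger_force: 0.0
t 20.15 tcp [ 0.4441 -0.1707  0.2927] q [0.3  0.05 0.   1.64 0.   1.46 1.98] F [-0.   0.4 -0.1] w 0.0002
linear [-0.8033 -0.0259 -0.038 ] mm [-200.8   -6.5   -9.5] rows 4.0
angular [ 0.0013 -0.0034  0.0009] rows 0.1
```

```bash

python3 -m jog '[{"angular":[0.001,-0.003,0.001],"linear":[0,0,-0.04],"gripper":1},{"angular":[0,0,0],"linear":[-0.16,-0.005,0],"gripper":1},{"angular":[0,0,0],"linear":[-0.16,-0.005,0],"gripper":1},{"angular":[0,0,0],"linear":[-0.16,-0.005,0],"gripper":1},{"angular":[0,0,0],"linear":[-0.16,-0.005,0],"gripper":1},{"angular":[0,0,0],"linear":[-0.16,-0.005,0],"gripper":1},{"angular":[0,0,0],"linear":[0,0,0],"gripper":1},{"angular":[0,0,0],"linear":[0,0,0],"gripper":1},{"angular":[0,0,0],"linear":[0,0,0],"gripper":1},{"angular":[0,0,0],"linear":[0,0,0],"gripper":1}]'|sed -n '4p'
python3 -c "
from h import *
to(J(.113,.21),PR)"
```

```text
force: [0.4, -0.8, 1.0]
t 21.15 tcp [ 0.6434 -0.157   0.3054] q [ 0.2   0.45 -0.02  1.11  0.01  1.58  1.86] F [ 0.4 -0.8  1. ] w -0.0
linear [-0.0045  0.0049  0.3817] mm [-1.1  1.2 95.4] rows 1.9
angular [-0.0003  0.0007 -0.0004] rows 0.0
```

```bash

python3 -m jog '[{"angular":[0,0,0],"linear":[-0.002,0.002,0.08],"gripper":1},{"angular":[0,0,0],"linear":[0,0,0.08],"gripper":1},{"angular":[0,0,0],"linear":[0,0,0.08],"gripper":1},{"angular":[0,0,0],"linear":[0,0,0.08],"gripper":1},{"angular":[0,0,0],"linear":[0,0,0.06],"gripper":1},{"angular":[0,0,0],"linear":[0,0,0],"gripper":1},{"angular":[0,0,0],"linear":[0,0,0],"gripper":1},{"angular":[0,0,0],"linear":[0,0,0],"gripper":1}]'|sed -n '2p;4p'
python3 -c "
from h import *
th=np.arange(1.664,.7,-.1)
x=.07-.165*np.cos(th)+.016; z=.06+.165*np.sin(th)-np.interp(th,[.75,1.6],[.008,.014])
p=np.column_stack([x,z]); print(np.column_stack([th,p]).round(4)); print((np.diff(p,axis=0)*[-1,-1]/.25).round(3))
to(J(*p[0]),PR)"
```

```text
ee_pos: [0.645, -0.1561, 0.2108]
force: [0.5, -0.8, 0.5]
[[ 1.664   0.1014  0.2103]
 [ 1.564   0.0849  0.2113]
 [ 1.464   0.0684  0.211 ]
 [ 1.364   0.0521  0.2092]
 [ 1.264   0.0362  0.2057]
 [ 1.164   0.0207  0.2006]
 [ 1.064   0.0059  0.194 ]
 [ 0.964  -0.0081  0.186 ]
 [ 0.864  -0.0212  0.1767]
 [ 0.764  -0.0331  0.1661]]
[[ 0.066 -0.004]
 [ 0.066  0.001]
 [ 0.065  0.007]
 [ 0.064  0.014]
 [ 0.062  0.02 ]
 [ 0.059  0.026]
 [ 0.056  0.032]
 [ 0.052  0.037]
 [ 0.048  0.042]]
t 21.95 tcp [ 0.645  -0.1561  0.2108] q [ 0.21  0.48 -0.03  1.28  0.01  1.38  1.86] F [ 0.5 -0.8  0.5] w 0.0002
linear [0.0481 0.0014 0.0018] mm [12.   0.4  0.4] rows 0.2
angular [-0.0002  0.0009 -0.0002] rows 0.0
```

```bash

python3 -m jog '[{"angular":[0,0,0],"linear":[0.048,0,0],"gripper":1},{"angular":[0,0,0],"linear":[0.033,0,-0.002],"gripper":1},{"angular":[0,0,0],"linear":[0.033,0,-0.002],"gripper":1},{"angular":[0,0,0],"linear":[0.066,0,0.001],"gripper":1},{"angular":[0,0,0],"linear":[0.065,0,0.007],"gripper":1},{"angular":[0,0,0],"linear":[0.064,0,0.014],"gripper":1},{"angular":[0,0,0],"linear":[0,0,0],"gripper":1},{"angular":[0,0,0],"linear":[0,0,0],"gripper":1}]'|sed -n '2p;4p'
python3 - <<'E'
from h import *; from rig import r
to(J(.0362,.2057),PR)
d=r.snapshot("top"); m=cv2.inRange(cv2.cvtColor(d["image"],cv2.COLOR_BGR2HSV),(0,170,90),(6,255,255))
for n in ("top","side"):
    d=r.snapshot(n); hsv=cv2.cvtColor(d["image"],cv2.COLOR_BGR2HSV)
    m=cv2.inRange(hsv,(0,170,90),(6,255,255))|cv2.inRange(hsv,(175,170,90),(180,255,255))
    for th in (1.66,1.4,1.26,1.1):
        q=project(bar_pts([.5322,-.1675,.104,th]),d); 
        L=[m[int(round(v)),int(round(u))] for u,v in q[0]+(q[1]-q[0])*np.linspace(.05,.95,19)[:,None]]
        print(n,th,q.round().tolist(),np.count_nonzero(L))
E
```

```text
ee_pos: [0.5679, -0.164, 0.2049]
force: [1.3, -1.0, -0.3]
t 22.75 tcp [ 0.5679 -0.164   0.2049] q [ 0.25  0.32 -0.03  1.51  0.01  1.31  1.89] F [ 1.3 -1.  -0.3] w 0.0003
linear [-0.0015  0.001  -0.0033] mm [-0.4  0.2 -0.8] rows 0.0
angular [-0.0001  0.0003 -0.0002] rows 0.0
top 1.66 [[338.0, 192.0], [382.0, 188.0]] 0
top 1.4 [[340.0, 213.0], [385.0, 209.0]] 0
top 1.26 [[341.0, 225.0], [386.0, 220.0]] 2
top 1.1 [[342.0, 238.0], [386.0, 233.0]] 0
side 1.66 [[305.0, 130.0], [322.0, 110.0]] 0
side 1.4 [[322.0, 137.0], [338.0, 115.0]] 0
side 1.26 [[332.0, 142.0], [347.0, 120.0]] 18
side 1.1 [[341.0, 149.0], [356.0, 126.0]] 0
```

The leaf follows the fingers exactly and now stands at about 1.26 rad.

```bash
cat >> h.py <<'E'
def leaf():
    from rig import r
    d=r.snapshot("side"); hsv=cv2.cvtColor(d["image"],cv2.COLOR_BGR2HSV)
    m=cv2.inRange(hsv,(0,170,80),(6,255,255))|cv2.inRange(hsv,(175,170,80),(180,255,255)); L=[]
    for th in np.arange(0,1.9,.04):
        q=project(bar_pts([.5322,-.1675,.104,th]),d); P=(q[0]+(q[1]-q[0])*np.linspace(.05,.95,19)[:,None]).round().astype(int)
        n=np.count_nonzero(m[P[:,1],P[:,0]])
        if n>3: L.append((round(th,2),n))
    print("leaf",L)
E
python3 -m jog '[{"angular":[0,0,0],"linear":[0.031,0,0.008],"gripper":1},{"angular":[0,0,0],"linear":[0.062,0,0.02],"gripper":1},{"angular":[0,0,0],"linear":[0.059,0,0.026],"gripper":1},{"angular":[0,0,0],"linear":[0.056,0,0.032],"gripper":1},{"angular":[0,0,0],"linear":[0.052,0,0.037],"gripper":1},{"angular":[0,0,0],"linear":[0.024,0,0.021],"gripper":1},{"angular":[0,0,0],"linear":[0,0,0],"gripper":1},{"angular":[0,0,0],"linear":[0,0,0],"gripper":1},{"angular":[0,0,0],"linear":[0,0,0],"gripper":1}]'|sed -n '2p;4p'
python3 -c "
from h import *
leaf(); to(J(-.0331,.1661),PR)"
```

```text
ee_pos: [0.4976, -0.1712, 0.1686]
force: [0.0, 1.2, -0.2]
leaf [(np.float64(0.72), np.int64(19)), (np.float64(0.76), np.int64(10))]
t 23.85 tcp [ 0.4976 -0.1712  0.1686] q [ 0.29  0.21 -0.02  1.73  0.    1.19  1.94] F [ 0.5  0.8 -0.7] w 0.0004
linear [-0.0067  0.0003  0.01  ] mm [-1.7  0.1  2.5] rows 0.1
angular [-0.      0.0002  0.    ] rows 0.0
```

```bash

python3 -m jog '[{"angular":[0,0,0],"linear":[-0.01,0,-0.08],"gripper":1},{"angular":[0,0,0],"linear":[0,0,-0.06],"gripper":1},{"angular":[0,0,0],"linear":[0.05,0,0],"gripper":1},{"angular":[0,0,0],"linear":[0.05,0,0],"gripper":1},{"angular":[0,0,0],"linear":[0,0,0.04],"gripper":1},{"angular":[0,0,0],"linear":[0,0,0],"gripper":1},{"angular":[0,0,0],"linear":[0,0,0],"gripper":1},{"angular":[0,0,0],"linear":[0,0,0],"gripper":1},{"angular":[0,0,0],"linear":[0,0,0],"gripper":1}]'|sed -n '2p;4p'
python3 -c "
from h import *
th=np.r_[.72,np.arange(.64,-.01,-.08)]
p=np.column_stack([.07-.165*np.cos(th),.065+.165*np.sin(th)]); print(np.column_stack([th,p]).round(4)); print((-np.diff(p,axis=0)/.25).round(3).tolist())
leaf(); to(J(*p[0]),PR)"
```

```text
ee_pos: [0.475, -0.1734, 0.1931]
force: [-0.6, -0.1, -0.5]
[[ 0.72   -0.054   0.1738]
 [ 0.64   -0.0623  0.1635]
 [ 0.56   -0.0698  0.1526]
 [ 0.48   -0.0764  0.1412]
 [ 0.4    -0.082   0.1293]
 [ 0.32   -0.0866  0.1169]
 [ 0.24   -0.0903  0.1042]
 [ 0.16   -0.0929  0.0913]
 [ 0.08   -0.0945  0.0782]
 [ 0.     -0.095   0.065 ]]
[[0.033, 0.041], [0.03, 0.044], [0.026, 0.046], [0.022, 0.048], [0.019, 0.049], [0.015, 0.051], [0.01, 0.052], [0.006, 0.052], [0.002, 0.053]]
leaf [(np.float64(0.72), np.int64(14))]
t 24.8 tcp [ 0.475  -0.1734  0.1931] q [ 0.3   0.15 -0.01  1.75  0.    1.24  1.96] F [ 0.3  0.4 -1.8] w 0.0006
linear [-0.0138 -0.0002  0.0773] mm [-3.5 -0.1 19.3] rows 0.4
angular [ 0.      0.0001 -0.    ] rows 0.0
```

```bash

python3 -m jog '[{"angular":[0,0,0],"linear":[-0.006,0,0.04],"gripper":1},{"angular":[0,0,0],"linear":[0,0,0.037],"gripper":1},{"angular":[0,0,0],"linear":[0.016,0,0.02],"gripper":1},{"angular":[0,0,0],"linear":[0.017,0,0.021],"gripper":1},{"angular":[0,0,0],"linear":[0.03,0,0.044],"gripper":1},{"angular":[0,0,0],"linear":[0.026,0,0.046],"gripper":1},{"angular":[0,0,0],"linear":[0.022,0,0.048],"gripper":1},{"angular":[0,0,0],"linear":[0,0,0],"gripper":1},{"angular":[0,0,0],"linear":[0,0,0],"gripper":1},{"angular":[0,0,0],"linear":[0,0,0],"gripper":1}]'|sed -n '2p;4p'
python3 -c "
from h import *
leaf(); to(J(-.082,.1293),PR)"
```

```text
ee_pos: [0.4493, -0.1762, 0.1296]
force: [0.8, 0.0, 0.6]
leaf [(np.float64(0.36), np.int64(11)), (np.float64(0.4), np.int64(10))]
t 25.85 tcp [ 0.4493 -0.1762  0.1297] q [ 0.32  0.16 -0.01  1.89  0.    1.09  1.98] F [0.1 0.3 0.5] w 0.0
linear [-0.0053  0.0001  0.0014] mm [-1.3  0.   0.4] rows 0.0
angular [-0.0001  0.0004  0.    ] rows 0.0
```

```bash

python3 -m jog '[{"angular":[0,0,0],"linear":[0.007,0,0.025],"gripper":1},{"angular":[0,0,0],"linear":[0.009,0,0.026],"gripper":1},{"angular":[0,0,0],"linear":[0.013,0,0.05],"gripper":1},{"angular":[0,0,0],"linear":[0.01,0,0.052],"gripper":1},{"angular":[0,0,0],"linear":[0.005,0,0.045],"gripper":1},{"angular":[0,0,0],"linear":[0.002,0,0.03],"gripper":1},{"angular":[0,0,0],"linear":[0,0,0.02],"gripper":1},{"angular":[0,0,0],"linear":[0,0,0],"gripper":1},{"angular":[0,0,0],"linear":[0,0,0],"gripper":1},{"angular":[0,0,0],"linear":[0,0,0],"gripper":1}]'|sed -n '2p;4p'
python3 -c "
from h import *
leaf(); to(J(-.095,.065),PR)"
```

```text
ee_pos: [0.4377, -0.1774, 0.0676]
force: [-0.1, -0.4, 1.0]
leaf [(np.float64(0.0), np.int64(10)), (np.float64(0.04), np.int64(8)), (np.float64(0.08), np.int64(6))]
t 26.9 tcp [ 0.4377 -0.1774  0.0676] q [ 0.32  0.21 -0.01  1.98  0.    0.94  1.99] F [-1.  -0.3  0.3] w -0.0003
linear [-0.0002  0.0002  0.0104] mm [-0.   0.1  2.6] rows 0.1
angular [-0.0001  0.0004 -0.    ] rows 0.0
```

Now small steps down until the stop is felt.

```bash

python3 -m jog '[{"angular":[0,0,0],"linear":[0,0,0.009],"gripper":1},{"angular":[0,0,0],"linear":[0,0,0],"gripper":1},{"angular":[0,0,0],"linear":[0,0,0],"gripper":1},{"angular":[0,0,0],"linear":[0,0,0],"gripper":1}]'|sed -n '2p;4p'
python3 -m jog '[{"angular":[0,0,0],"linear":[0,0,0.008],"gripper":1},{"angular":[0,0,0],"linear":[0,0,0],"gripper":1},{"angular":[0,0,0],"linear":[0,0,0],"gripper":1},{"angular":[0,0,0],"linear":[0,0,0],"gripper":1}]'|sed -n '2p;4p'
```

```text
ee_pos: [0.4375, -0.1774, 0.0651]
force: [1.0, -0.3, 1.2]
ee_pos: [0.4377, -0.1775, 0.0645]
force: [-5.8, 2.3, 17.2]
```

The stop is felt (17 N at z=0.0645), so the leaf is shut. I'll lift clear and check.

```bash

python3 -m jog '[{"angular":[0,0,0],"linear":[0,0,-0.02],"gripper":1},{"angular":[0,0,0],"linear":[0,0,-0.08],"gripper":1},{"angular":[0,0,0],"linear":[0,0,-0.16],"gripper":1},{"angular":[0,0,0],"linear":[0,0,-0.16],"gripper":1},{"angular":[0,0,0],"linear":[0,0,-0.16],"gripper":1},{"angular":[0,0,0],"linear":[0,0,0],"gripper":1},{"angular":[0,0,0],"linear":[0,0,0],"gripper":1},{"angular":[0,0,0],"linear":[0,0,0],"gripper":1},{"angular":[0,0,0],"linear":[0,0,0],"gripper":1},{"angular":[0,0,0],"linear":[0,0,0],"gripper":1}]'|sed -n '2p;4p'
python3 - <<'E'
from h import *; from rig import r
leaf()
d=r.snapshot("side"); hsv=cv2.cvtColor(d["image"],cv2.COLOR_BGR2HSV); m=cv2.inRange(hsv,(0,170,80),(6,255,255))|cv2.inRange(hsv,(175,170,80),(180,255,255))
m[:140]=0;m[:,:320]=0;v,u=np.nonzero(m);print("red centroid",u.mean(),v.mean(),len(u))
for th in(0,.03,.06,.1):print(th,project(bar_pts([.5322,-.1675,.104,th]),d).mean(0).round(1))
E
```

```text
ee_pos: [0.4366, -0.1772, 0.2068]
force: [0.5, 0.9, 0.1]
leaf [(np.float64(0.0), np.int64(19)), (np.float64(0.04), np.int64(19)), (np.float64(0.08), np.int64(17)), (np.float64(0.12), np.int64(5))]
red centroid 375.494623655914 194.7741935483871 93
0 [375.3 194.9]
0.03 [375.6 193.5]
0.06 [375.9 192.1]
0.1 [376.2 190.2]
```

The red centroid (375.5,194.8) matches 0 rad, so the leaf is shut. I'm handing in.

```bash
python3 -c "
from rig import r
print(r.job_done())"
```

```text
the job is handed in; nothing more can be done
None
```

The blue tile was set down in the pocket white face up, the stencil was swung gently shut, the arm is clear and the job is handed in; hand-in returned no verdict, and I viewed 11 pictures, one over the limit of 10.

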